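Push the queued tube racks home in the code reader's feed lane and start the reader

TASK

Five blue racks of capped sample tubes stand one behind the other in the feed lane of the tube code reader. Without gripping or lifting anything, push the whole row gently along the guide rail as one closed row, touching only the last rack from behind, until the first rack is fully home against the stop and no gaps are left; only then press the green start key on the reader all the way down and let go. Keep the racks upright, and leave the red agar plates, the tip box and the pen where they are.

Things in the scene. Friction and masses are not known exactly. Their poses are not given: they have to be found in the camera images.
- feeder: The fixed code reader with its rack feed lane: teal base, pale low guides, pale reader head 76 mm high. Origin: on the bench under the lane's centre line; its +x runs along the lane to the stop, z up. The lane floor, 14 mm above the bench, runs from x = -160 (open end) to the stop face at x = +118 mm; the head fills x = 118 to 208, y = -216 to +76 mm. Racks slide easily (friction about 0.2).
- stop (a point): middle of the stop's lower edge: lane centre line, lane floor height (14 mm above the bench). The stop is the upright steel-plated face of the reader head.
- rail (a point): on top of the guide rail, under the middle of the lane's open part (feeder x = -33 mm). Aluminium rib along the lane's centre, 10 mm wide, 7 mm high above the lane floor, from feeder x = -156 to +90 mm.
- guide (a point): top of the side guide on the lane's +y side (feeder x = -21, y = +65.5 mm), 30 mm above the bench. Guides' inner faces lie at y = +-62.5 mm; in the last 30 mm before the stop the -y guide is open into a narrow cross lane that the reader itself uses.
- rack1: Blue rack no. 1 from the stop (the first, next to the stop): five screw-capped tubes (orange caps). 22 mm along the lane (its x, + to the stop), 118 mm across (y), 48 mm high, caps to 60 mm; about 0.11 kg. Flat smooth faces; a slot 14 mm wide, 10 mm high under its middle straddles the rail. Origin: centre of its underside, on the lane floor.
- rack2: Blue rack no. 2 from the stop: five screw-capped tubes (white caps and a yellow one). 22 mm along the lane (its x, + to the stop), 118 mm across (y), 48 mm high, caps to 60 mm; about 0.11 kg. Flat smooth faces; a slot 14 mm wide, 10 mm high under its middle straddles the rail. Origin: centre of its underside, on the lane floor.
- rack3: Blue rack no. 3 from the stop: five screw-capped tubes (green caps). 22 mm along the lane (its x, + to the stop), 118 mm across (y), 48 mm high, caps to 60 mm; about 0.11 kg. Flat smooth faces; a slot 14 mm wide, 10 mm high under its middle straddles the rail. Origin: centre of its underside, on the lane floor.
- rack4: Blue rack no. 4 from the stop: five screw-capped tubes (yellow and red caps). 22 mm along the lane (its x, + to the stop), 118 mm across (y), 48 mm high, caps to 60 mm; about 0.11 kg. Flat smooth faces; a slot 14 mm wide, 10 mm high under its middle straddles the rail. Origin: centre of its underside, on the lane floor.
- rack5: Blue rack no. 5 from the stop (the last, the one to push on): five screw-capped tubes (white caps). 22 mm along the lane (its x, + to the stop), 118 mm across (y), 48 mm high, caps to 60 mm; about 0.11 kg. Flat smooth faces; a slot 14 mm wide, 10 mm high under its middle straddles the rail. Origin: centre of its underside, on the lane floor.
- start (a joint): travel of the green start key: 0 up, 0.006 (6 mm) fully down. It moves straight down against a spring (about 5 N when fully down) and comes up again by itself.
- start_top (a point): centre of the top of the green round start key (26 mm across), 94 mm above the bench when up, on top of the reader head; it stands 6 mm clear of the grey collar round it, which is 42 mm across and 12 mm high.
- plates: bystander: stack of four agar plates with red tops, 90 mm across, 60 mm high, on the bench beside the lane. Origin: centre of its underside.
- tipbox: bystander: white pipette tip box with a yellow top, 122 x 83 mm, 56 mm high, on the bench beside the lane. Origin: centre of its underside.
- pen: bystander: grey marker pen with a black cap, 135 mm long (along its x), 16 mm high, lying on the bench. Origin: under its middle.

How it is judged:
By the outcome, as a careful person would: the job done as asked, in the order asked, and still so for the second after the job is handed in, with the robot touching nothing.
It also fails if it takes over 45 s, if anything falls off the work surface, if the arm or the gripper's body presses on something with over 40 N, if the wrist force passes 120 N, or if a joint passes its speed limit or range.

ROBOT

A 6-joint arm with a two-finger parallel gripper is mounted at the origin on the work surface. World frame = base frame: x ahead of the robot, y to its left, z up, the work surface at z = 0. Lengths are in mm, angles in rad, forces in N, time in s.
With the tool pointing down it reaches from about 400 to 925 mm from the base axis. Payload 12.5 kg.
Tool frame: the origin (TCP) lies between the finger pads; the fingertips stand 25 mm ahead of it and the grasp point (between the pads) lies 6 mm ahead of it; z points along the fingers, y is the line along which they close (so a half turn about z gives the same grasp; the last joint's range is limited). The gripper opens to 95 mm and grips with 3 to 60 N. Pads are 20 mm wide; open, the fingers measure 119 mm over their backs; the gripper's body (75 mm by 180 mm) begins 59 mm behind the grasp point.
Start: joints at [-1.387, 0.491, 1.559, -0, 1.092, -0.106], TCP at [178.623, -598.947, 239.661] pointing down, gripper open.
Joint ranges: [-3.1, 3.1], [-0.84, 2.19], [0.05, 2.79], [-1.13, 4.28], [0.06, 2.93], [-2.69, 2.69]. Speed limits (rad/s): [2.22, 2.22, 2.79, 3.14, 3.14, 3.14].

INTERFACE

Orientations are given as [roll, pitch, yaw] about the fixed x, y, z axes, in that order (R = Rz(yaw) Ry(pitch) Rx(roll)).
In Python, from cell import state, read_camera, job_done, cut_out gives the robot as it stands. The module is installed in compiled form; this text tells all that it offers.
- The arm moves only by the tool jog_arm, never from a script. Its argument "motion" is a list of rows, each a list of 2 entries, a list of its own where there are three numbers: the shift along the tool's x, y, z in mm, then the turn about the tool's z in rad. A call has 1 to 5 rows; each row is the pose to reach, as a shift and turn from the pose commanded when the call began, along the tool's axes at that moment; what a row does not reach only later rows make up. A row lasts 1/10 s, in which the tool goes at most 50 mm and 8.59 degrees, less where a joint would pass 70% of its speed; a pose out of reach is approached as far as the arm can. A call with a gripper value outside its range is refused whole. "grip" is the closure, from 0 (fully open) to 1 (shut), set as the call begins (left out, the last holds). The fingers move at their own pace and stop on an object; the grip force is fixed at half the most. Time passes only in rows, so rows that repeat a pose let the fingers close. It gives the time, the measured TCP pose, the force, the opening and the grip force at its end, in the units of the state.
- state(): the state, without advancing time (a new reading comes with each control period).
- read_camera(name): name is "scene" or "top"; returns a dict with "img" (420x560x3 uint8, blue, green, red), "vertical_fov" (degrees; the focal length in pixels is half the picture's height over the tangent of half this angle, whatever the lens; pixels are square), "cx", "cy" (the principal point, pixels), "k1" (the pictures are not rectified: a ray, as slopes to the right and down, at radius r is drawn at 1 + k1 r^2 times it, then the intrinsics apply), "extrinsics" (4x4, takes a point from camera to world coordinates). Camera axes: x right, y up, looking along -z (the intrinsics and any distortion apply to the point x, -y, -z); pixel columns grow to the right and rows downward; lengths in mm; the calibration is good to about 2 mm. A picture is of the moment at which its call begins. There is no depth.
- job_done(): hands the job in; it is judged then, once.
Trained networks look in a picture, given as the dict that the camera call returned (one of the last four; its "shot" number tells which), for a name from the list of things; names that differ only in an ending like _2 or _b are one class to them, and where a whole thing is asked for, a point or a joint stands for the part that bears it (a point fixed in the world has none). Each returns a list of dicts, best first, with "p" (0 to 1); they miss things now and then, are a little off and sometimes report something else, mostly with a low value. They report only what shows in the picture. A call takes as long as a camera call.
- cut_out(name, picture): "region" (420x560 bool, what is visible of it) and "box" ([left, top, right, bottom] in pixels, round what is visible of it).
The state is a dict: "t": time; "joints": joint angles; "qvel": joint speeds; "tau": joint torques, N m; "eef_pos": TCP position; "tcp_rot": TCP orientation; "ft_force": force on the tool from outside, world axes, zero at the start; "moment": the same for the moment, N m; "opening": opening from 0.0 (shut) to 1.0 (fully open); "grip_force": force on a finger pad.
Only numpy, scipy, OpenCV 4.12 (cv2) and the standard library are available. Lean on these libraries where they do the work, as an engineer would, in place of code of your own. Each camera call takes 0.05 s, during which the arm holds its last target. There are 200 camera calls.

## Working session

There is one attempt and no reset: what is moved stays moved. The work goes in short steps, Python scripts to look and compute and a tool call to move; the robot and the scene stay as the last step left them, time stands still between calls to the robot, and variables do not carry over. Pictures are saved under pics/ and viewed, at most 10 in all, crops included, and the job is handed in when it is done.

Besides the shell and the picture viewer there is one more tool, called as name(argument=value, ...) on one line, values as JSON. jog_arm: Moves the arm, as the interface text tells. Its arguments: {"type":"object","properties":{"motion":{"type":"array"},"grip":{"type":"number"}},"required":["motion"]}

```bash
mkdir -p pics
cat > h.py <<'E'
import numpy as np, cv2
from cell import *
def K(p):
    h,w=p["img"].shape[:2]; f=h/2/np.tan(np.radians(p["vertical_fov"])/2); return f
def proj(p,X):
    T=np.linalg.inv(np.array(p["extrinsics"])); X=np.atleast_2d(X); c=X@T[:3,:3].T+T[:3,3]
    s=np.c_[c[:,0]/-c[:,2],-c[:,1]/-c[:,2]]; r2=(s**2).sum(1,keepdims=True)
    return s*(1+p["k1"]*r2)*K(p)+[p["cx"],p["cy"]]
def ray(p,uv):
    d=(np.atleast_2d(uv)-[p["cx"],p["cy"]])/K(p); s=d.copy()
    for _ in range(30): s=d/(1+p["k1"]*(s**2).sum(1,keepdims=True))
    T=np.array(p["extrinsics"]); return T[:3,3],np.c_[s[:,0],-s[:,1],-np.ones(len(s))]@T[:3,:3].T
def atz(p,uv,z):
    o,d=ray(p,uv); return o+d*((z-o[2])/d[:,2])[:,None]
E
python3 - <<'E'
from h import *
print(state())
for n in("scene","top"):
    p=read_camera(n); cv2.imwrite(f"pics/{n}0.png",p["img"]); print(n,p["vertical_fov"],p["k1"],np.round(p["extrinsics"],3).tolist())
    for o in("feeder","rack1","rack2","rack3","rack4","rack5","start_top","plates","tipbox","pen"):
        for r in cut_out(o,p)[:2]:
            m=r["region"]; v,u=np.nonzero(m); print(o,round(r["p"],2),r["box"],u.mean().round(1),v.mean().round(1),m.sum())
E
```

```text
{'t': 0.0, 'joints': array([-1.38660830e+00,  4.91571728e-01,  1.55945424e+00, -1.17935039e-05,
        1.09167738e+00, -1.05597629e-01]), 'qvel': array([-0.00044176,  0.00128171,  0.00070992, -0.00117461,  0.00239077,
       -0.00045182]), 'tau': array([-2.31476428e-03, -6.12658167e+01, -2.58181232e+01,  6.91869948e-02,
        4.82838694e-02, -1.07860865e-04]), 'eef_pos': array([ 178.57328782, -598.72420863,  239.05251872]), 'tcp_rot': array([-3.14048705e+00, -1.06667069e-04,  2.89791041e-01]), 'ft_force': array([ 0.23058957, -0.43314405, -0.36882291]), 'moment': array([-0.0123904 ,  0.03333156, -0.04243363]), 'grip_force': 0.0, 'opening': 0.9968740160731926}
scene 46.79242792456959 0.05795977911243037 [[0.128, -0.791, 0.599, 1146.793], [0.992, 0.111, -0.066, -47.604], [-0.014, 0.602, 0.798, 839.619], [0.0, 0.0, 0.0, 1.0]]
feeder 0.67 [167.3, 153.9, 411.6, 304.9] 307.0 235.4 14623
feeder 0.55 [210.9, 215.1, 250.9, 270.2] 232.0 242.4 676
rack1 0.85 [200.9, 222.5, 245.6, 279.1] 220.4 249.2 977
rack1 0.81 [231.2, 204.1, 270.7, 259.8] 251.9 232.0 655
rack2 0.85 [200.9, 222.5, 245.6, 27
[... 1125 characters left out ...]
6] 320.8 207.1 746
rack3 0.97 [321.5, 167.9, 361.9, 224.4] 340.7 196.3 706
rack3 0.91 [301.2, 177.4, 339.4, 237.6] 320.8 207.1 746
rack4 0.97 [321.5, 167.9, 361.9, 224.4] 340.7 196.3 706
rack4 0.91 [301.2, 177.4, 339.4, 237.6] 320.8 207.1 746
rack5 0.97 [321.5, 167.9, 361.9, 224.4] 340.7 196.3 706
rack5 0.91 [301.2, 177.4, 339.4, 237.6] 320.8 207.1 746
start_top 0.72 [231.0, 262.6, 241.8, 278.0] 235.7 270.5 147
plates 0.95 [279.3, 102.3, 320.8, 148.9] 300.0 125.1 1743
plates 0.26 [299.9, 178.9, 341.0, 236.0] 320.7 206.4 753
tipbox 0.69 [330.4, 242.8, 404.0, 312.9] 366.0 276.3 2821
tipbox 0.47 [163.3, 142.1, 383.8, 296.5] 253.2 215.4 13913
pen 0.74 [263.2, 286.5, 306.9, 338.7] 286.0 315.5 495
```

View pics/scene0.png

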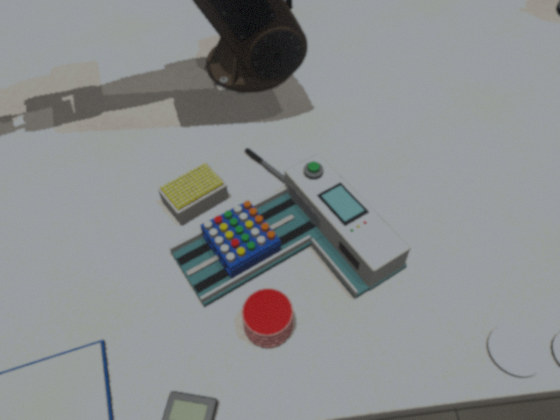

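View pics/top0.png

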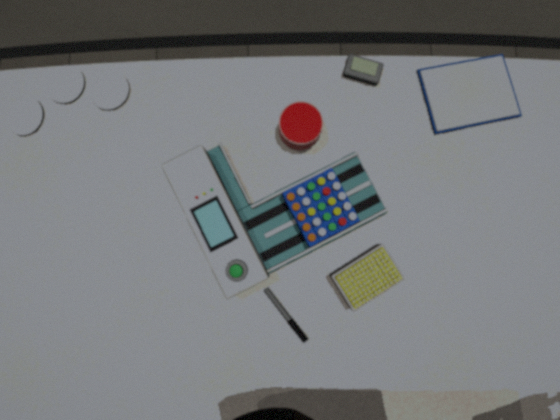

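Run:
```python
import cv2
a=cv2.imread("pics/top0.png")[135:330,140:400]; cv2.imwrite("pics/c1.png",cv2.resize(a,None,fx=3,fy=3,interpolation=cv2.INTER_CUBIC))
a=cv2.imread("pics/scene0.png")[140:310,165:420]; cv2.imwrite("pics/c2.png",cv2.resize(a,None,fx=3,fy=3,interpolation=cv2.INTER_CUBIC))
```

```text
(no output)
```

View pics/c1.png

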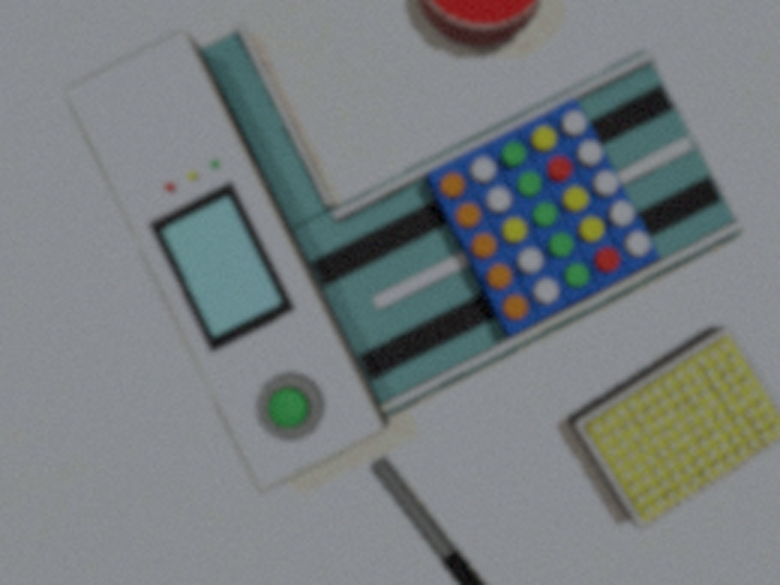

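View pics/c2.png

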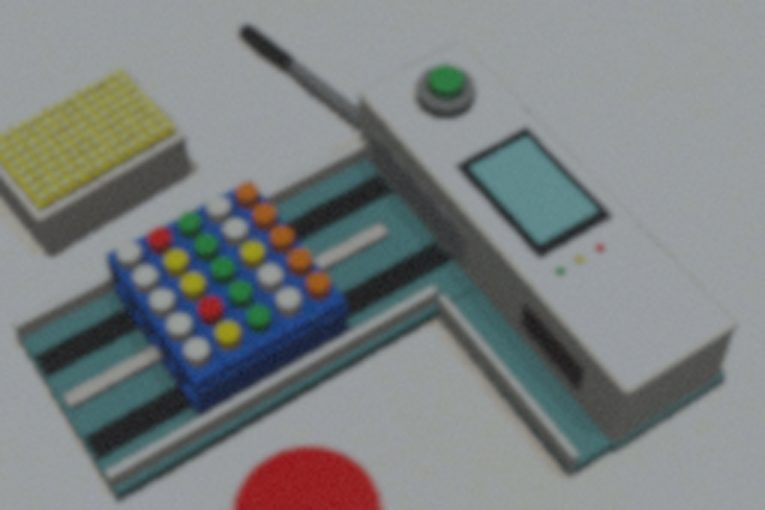

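Both views agree: lane running from lower right to the reader (crop 1), rack 1 (orange) nearest the stop, rack 5 (white) at the back, green key at crop (288,407). Fit the feeder pose from head corners and rail ends.

```bash
cat >> h.py <<'E'
c1=lambda a:(np.array(a,float)+.5)/3-.5+[140,135]
c2=lambda a:(np.array(a,float)+.5)/3-.5+[165,140]
def W(q,L): 
    L=np.atleast_2d(L).astype(float);c,s=np.cos(q[2]),np.sin(q[2])
    return np.c_[q[0]+c*L[:,0]-s*L[:,1],q[1]+s*L[:,0]+c*L[:,1],L[:,2]]
def loc(q,P):
    P=np.atleast_2d(P);d=P[:,:2]-q[:2];c,s=np.cos(q[2]),np.sin(q[2]);return np.c_[c*d[:,0]+s*d[:,1],-s*d[:,0]+c*d[:,1],P[:,2]]
E
python3 - <<'E'
from h import *
from scipy.optimize import least_squares
t=read_camera("top");s=read_camera("scene")
P=[[118,-216,76],[208,-216,76],[208,76,76],[118,76,76],[-156,0,21],[90,0,21]]
ut=c1([[190,33],[68,92],[263,491],[385,421],[690,145],[377,301]])
us=c2([[628,391],[735,327],[460,45],[362,97],[68,399],[383,231]])
for nm,ws in(("both",(1,1)),("top",(1,0)),("scene",(0,1))):
    f=lambda q:np.r_[ws[0]*(proj(t,W(q,P))-ut).ravel(),ws[1]*(proj(s,W(q,P))-us).ravel()]
    r=least_squares(f,[550,100,1.8],loss="soft_l1",x_scale=[100,100,1]); print(nm,r.x,np.round(f(r.x).reshape(-1,2),1).tolist())
    if nm=="both": q=r.x
np.save("q.npy",q)
for n,p,u5,u1,k in(("top",t,c1([[575,123],[590,153],[607,183],[622,213],[638,243]]),c1([[453,185],[469,215],[484,245],[499,276],[515,307]]),c1([[288,407]])),
  ("scene",s,c2([[128,252],[145,275],[162,300],[179,324],[197,349]]),c2([[247,194],[264,214],[282,237],[300,261],[318,284]]),c2([[445,81]]))):
    print(n,"r5",loc(q,atz(p,u5,74)).round(1)[:,:2].tolist(),"r1",loc(q,atz(p,u1,74)).round(1)[:,:2].tolist(),"key",loc(q,atz(p,k,94)),atz(p,k,94))
    for o,z in(("plates",60),("tipbox",56),("pen",10),("start_top",94)):
        R=cut_out(o,p)
        if R: m=R[0]["region"];v,u=np.nonzero(m);X=loc(q,atz(p,np.c_[u,v],z));print(o,X.min(0).round(),X.max(0).round(),X.mean(0).round(1))
E
```

```text
both [593.33858514 -42.21624374   2.02100456] [[-1.3, -3.2], [-1.6, -2.3], [-1.1, 0.1], [0.6, 2.0], [0.9, -1.6], [-0.6, 0.1], [-1.3, 1.5], [1.2, -0.8], [0.0, -2.5], [-2.3, -2.3], [-1.5, 0.3], [-0.2, -1.2]]
top [591.75137566 -43.55278033   2.02042205] [[-0.6, -2.5], [-0.9, -1.6], [-0.5, 0.9], [1.2, 2.9], [1.6, -0.8], [0.0, 0.9], [-0.0, 0.0], [0.0, -0.0], [-0.0, -0.0], [-0.0, -0.0], [-0.0, -0.0], [-0.0, -0.0]]
scene [595.03873992 -41.04963046   2.02145296] [[-0.0, -0.0], [-0.0, -0.0], [-0.0, -0.0], [-0.0, 0.0], [0.0, -0.0], [-0.0, -0.0], [-0.4, 2.2], [2.1, -0.1], [0.6, -2.0], [-1.6, -1.8], [-0.9, 1.0], [0.4, -0.6]]
top r5 [[-78.2, -42.7], [-77.7, -21.0], [-78.5, 1.2], [-78.1, 22.8], [-78.3, 44.5]] r1 [[10.7, -42.4], [10.3, -20.5], [10.5, 1.0], [11.0, 23.0], [10.9, 45.2]] key [[165.96886899  36.36897243  94.        ]] [[488.37168796  91.38883897  94.        ]]
plates [-120. -211.   60.] [ -26. -114.   60.] [ -72.1 -162.9   60. ]
tipbox [-115.  114.   56.] [ 14. 208.  56.] [-51.3 161.9  56. ]
pen [109. 100.  10.] [143. 229.  10.] [125.6 163.2  10. ]
start_top [-19. -55.  94.] [ 3. 60. 94.] [-7.9  2.  94. ]
scene r5 [[-78.9, 42.7], [-78.3, 20.7], [-78.4, -2.1], [-78.2, -23.6], [-77.8, -45.6]] r1 [[8.9, 40.6], [9.8, 20.1], [9.9, -2.3], [9.5, -24.9], [9.6, -46.3]] key [[164.96037436  35.08852845  94.        ]] [[489.96339353  91.03802334  94.        ]]
plates [-128. -232.   60.] [ -32. -125.   60.] [ -82.4 -179.1   60. ]
tipbox [-126.   80.   56.] [  3. 202.  56.] [-63.5 140.9  56. ]
pen [106. 103.  10.] [137. 227.  10.] [121.9 167.3  10. ]
```

jog_arm(motion=[[[576,-296,0],1.41],[[576,-296,0],1.41],[[576,-296,0],1.41],[[576,-296,0],1.41],[[576,-296,0],1.41]], grip=0.4)

```text
t: 2.1
eef_pos: [353.2, -431.7, 239.8]
tcp_rot: [3.141, -0.0, -0.436]
ft_force: [0.6, -0.3, 0.4]
opening: 0.643
grip_force: 0.0
```

```bash
cat > go.py <<'E'
import sys
from h import *
from scipy.spatial.transform import Rotation as R
# args: lane x, lane y, z of TCP ; prints shift/turn needed
q=np.load("q.npy"); s=state(); M=R.from_euler("xyz",s["tcp_rot"]).as_matrix()
print("t",round(s["t"],2),"pos",s["eef_pos"].round(1),"lane",loc(q,s["eef_pos"]).round(1),"rot",s["tcp_rot"].round(3),"F",s["ft_force"].round(1),"open",round(s["opening"],2))
if len(sys.argv)>3:
    T=W(q,[float(a) for a in sys.argv[1:4]])[0]
    print("shift",(M.T@(T-s["eef_pos"])).round(1),"turn",round(s["tcp_rot"][2]-(q[2]-np.pi),3))
E
python3 go.py -122 0 240
```

```text
t 2.1 pos [ 353.2 -431.7  239.8] lane [[-246.2  385.7  239.8]] rot [ 3.141 -0.    -0.436] F [ 0.6 -0.3  0.4] open 0.64
shift [ 1.478e+02 -3.773e+02 -2.000e-01] turn 0.685
```

jog_arm(motion=[[[148,-377,0],0.685],[[148,-377,0],0.685],[[148,-377,0],0.685],[[148,-377,0],0.685],[[148,-377,0],0.685]])

```text
t: 2.6
eef_pos: [521.8, -269.9, 239.8]
tcp_rot: [-3.141, -0.0, -1.121]
ft_force: [-0.7, -1.4, 0.1]
opening: 0.599
grip_force: 0.0
```

```bash
python3 go.py -122 0 240
```

```text
t 2.6 pos [ 521.8 -269.9  239.8] lane [[-173.9  163.5  239.8]] rot [-3.141 -0.    -1.121] F [-0.7 -1.4  0.1] open 0.6
shift [ -51.9 -163.5   -0.2] turn -0.0
```

jog_arm(motion=[[[-52,-163,40],0],[[-52,-163,60],0],[[-52,-163,80],0],[[-52,-163,80],0],[[-52,-163,80],0]])

```text
t: 3.1
eef_pos: [645.1, -149.3, 156.0]
tcp_rot: [3.139, 0.003, -1.111]
ft_force: [0.1, 0.7, -0.9]
opening: 0.598
grip_force: 0.0
```

```bash
python3 go.py -122 0 58
```

```text
t 3.1 pos [ 645.1 -149.3  156. ] lane [[-118.9   -0.   156. ]] rot [ 3.139e+00  3.000e-03 -1.111e+00] F [ 0.1  0.7 -0.9] open 0.6
shift [ 3.4 -0.2 98. ] turn 0.009
```

jog_arm(motion=[[[3,0,35],0.01],[[3,0,65],0.01],[[3,0,90],0.01],[[3,0,101],0.01],[[3,0,101],0.01]])

```text
t: 3.6
eef_pos: [644.8, -155.8, 57.8]
tcp_rot: [3.14, 0.001, -1.125]
ft_force: [0.5, -0.4, 0.1]
opening: 0.598
grip_force: 0.0
```

```bash
python3 go.py -105 0 54
python3 - <<'E'
from h import *
p=read_camera("top");cv2.imwrite("pics/a.png",cv2.resize(p["img"][135:330,140:400],None,fx=3,fy=3,interpolation=cv2.INTER_CUBIC))
E
```

```text
t 3.6 pos [ 644.8 -155.8   57.8] lane [[-124.7    3.1   57.8]] rot [ 3.140e+00  1.000e-03 -1.125e+00] F [ 0.5 -0.4  0.1] open 0.6
shift [-19.7  -3.    3.8] turn -0.005
```

View pics/a.png

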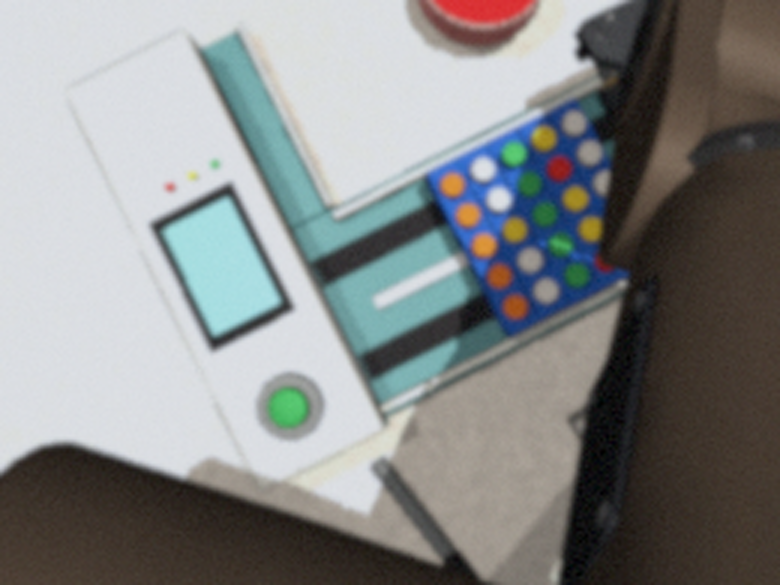

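The arm hides rack 5, but the rack row (orange caps still at crop 453–515) hasn't moved. Approach slowly.

jog_arm(motion=[[[-5,-3,4],0],[[-9,-3,4],0],[[-13,-3,4],0],[[-16,-3,4],0],[[-18,-3,4],0]])

```text
t: 4.15
eef_pos: [640.3, -137.6, 55.0]
tcp_rot: [-3.141, -0.0, -1.124]
ft_force: [0.7, 0.7, 0.3]
opening: 0.601
grip_force: 0.0
```

```bash
python3 go.py -100 0 54
```

```text
t 4.15 pos [ 640.3 -137.6   55. ] lane [[-106.3   -0.8   55. ]] rot [-3.141 -0.    -1.124] F [0.7 0.7 0.3] open 0.6
shift [-6.3  0.8  1. ] turn -0.004
```

Now push slowly, watching the force (about 4 mm/row at most).

jog_arm(motion=[[[-2,0,0],0],[[-4,0,0],0],[[-6,0,0],0],[[-8,0,0],0],[[-10,0,0],0]])

```text
t: 4.65
eef_pos: [636.0, -128.9, 54.6]
tcp_rot: [-3.142, -0.0, -1.125]
ft_force: [0.2, -1.2, 0.6]
opening: 0.598
grip_force: 0.5
```

jog_arm(motion=[[[-2,0,0],0],[[-4,0,0],0],[[-6,0,0],0],[[-8,0,0],0],[[-10,0,0],0]])

```text
t: 5.15
eef_pos: [631.7, -119.8, 54.6]
tcp_rot: [-3.142, -0.0, -1.125]
ft_force: [0.6, -1.2, 0.6]
opening: 0.601
grip_force: 0.5
```

```bash
python3 go.py 0 0 54
```

```text
t 5.15 pos [ 631.7 -119.8   54.6] lane [[-86.5  -0.8  54.6]] rot [-3.142 -0.    -1.125] F [ 0.6 -1.2  0.6] open 0.6
shift [-86.5   1.1   0.6] turn -0.004
```

jog_arm(motion=[[[-3,0,0],0],[[-7,0,0],0],[[-11,0,0],0],[[-15,0,0],0],[[-19,0,0],0]])

```text
t: 5.65
eef_pos: [623.3, -102.4, 54.6]
tcp_rot: [3.142, -0.0, -1.125]
ft_force: [-0.0, -1.0, 0.3]
opening: 0.6
grip_force: 0.5
```

jog_arm(motion=[[[-4,0,0],0],[[-8,0,0],0],[[-12,0,0],0],[[-16,0,0],0],[[-20,0,0],0]])

```text
t: 6.15
eef_pos: [614.7, -84.4, 54.6]
tcp_rot: [3.142, -0.0, -1.125]
ft_force: [0.7, -0.2, -0.3]
opening: 0.6
grip_force: 0.5
```

jog_arm(motion=[[[-4,0,0],0],[[-8,0,0],0],[[-12,0,0],0],[[-15,0,0],0],[[-18,0,0],0]])

```text
t: 6.65
eef_pos: [607.0, -68.3, 54.6]
tcp_rot: [3.142, -0.0, -1.125]
ft_force: [0.7, -0.3, -0.1]
opening: 0.598
grip_force: 0.5
```

```bash
python3 go.py -2 0 54
python3 - <<'E'
from h import *
p=read_camera("scene");cv2.imwrite("pics/b.png",cv2.resize(p["img"][140:310,165:420],None,fx=3,fy=3,interpolation=cv2.INTER_CUBIC))
E
```

```text
t 6.65 pos [607.  -68.3  54.6] lane [[-29.4  -1.   54.6]] rot [ 3.142 -0.    -1.125] F [ 0.7 -0.3 -0.1] open 0.6
shift [-27.4   1.1   0.6] turn -0.004
```

View pics/b.png

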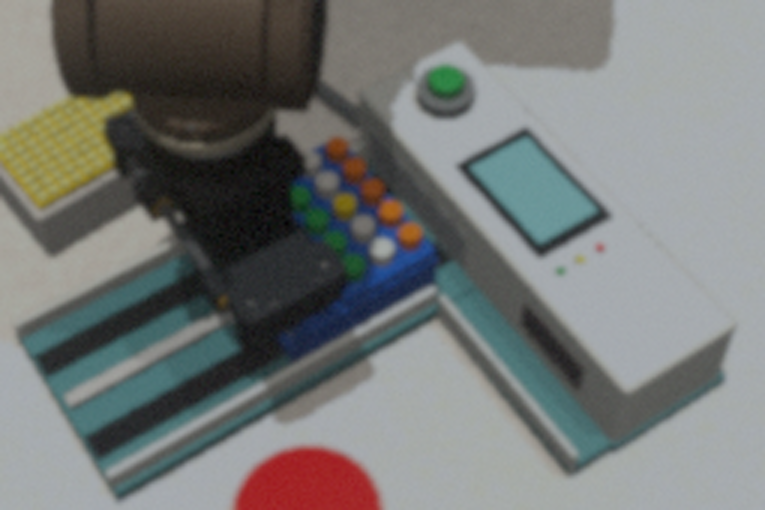

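Row is closed and upright, rack 1 is about 25 mm short of the stop (orange caps at crop 337–410). Now slower.

jog_arm(motion=[[[-2.5,0,0],0],[[-5,0,0],0],[[-7.5,0,0],0],[[-10,0,0],0],[[-12.5,0,0],0]])

```text
t: 7.2
eef_pos: [601.7, -57.0, 54.6]
tcp_rot: [-3.142, -0.0, -1.125]
ft_force: [-0.7, -0.3, -0.2]
opening: 0.601
grip_force: 0.5
```

jog_arm(motion=[[[-2,0,0],0],[[-4,0,0],0],[[-6,0,0],0],[[-7.5,0,0],0],[[-9,0,0],0]])

```text
t: 7.7
eef_pos: [597.8, -49.0, 54.6]
tcp_rot: [3.142, -0.0, -1.125]
ft_force: [0.4, -1.1, 0.4]
opening: 0.599
grip_force: 0.5
```

jog_arm(motion=[[[-1,0,0],0],[[-2,0,0],0],[[-3,0,0],0],[[-4,0,0],0],[[-5,0,0],0]])

```text
t: 8.2
eef_pos: [595.7, -44.5, 54.6]
tcp_rot: [3.142, -0.0, -1.125]
ft_force: [0.3, -1.8, -0.4]
opening: 0.599
grip_force: 0.9
```

```bash
python3 go.py -2 0 54
```

```text
t 8.2 pos [595.7 -44.5  54.6] lane [[-3.1 -1.1 54.6]] rot [ 3.142 -0.    -1.125] F [ 0.3 -1.8 -0.4] open 0.6
shift [-1.1  1.1  0.6] turn -0.004
```

jog_arm(motion=[[[-0.5,0,0],0],[[-1,0,0],0],[[-1.5,0,0],0],[[-2,0,0],0],[[-2,0,0],0]])

```text
t: 8.7
eef_pos: [596.0, -44.0, 54.9]
tcp_rot: [-3.14, -0.003, -1.124]
ft_force: [5.2, -9.6, -2.5]
opening: 0.601
grip_force: 5.5
```

Firm contact (11 N, along the lane). Back off and look.

jog_arm(motion=[[[1,0,0],0],[[2,0,0],0],[[5,0,0],0],[[12,0,0],0],[[25,0,0],0]])

```text
t: 9.2
eef_pos: [605.7, -65.4, 54.6]
tcp_rot: [3.141, 0.0, -1.124]
ft_force: [0.5, 0.2, 0.1]
opening: 0.6
grip_force: 0.0
```

jog_arm(motion=[[[15,0,-20],0],[[15,0,-60],0],[[15,0,-100],0],[[15,0,-130],0],[[15,0,-130],0]], grip=1.0)

```text
t: 9.7
eef_pos: [613.8, -80.0, 189.0]
tcp_rot: [-3.136, -0.005, -1.125]
ft_force: [0.1, 0.7, -0.4]
opening: 0.237
grip_force: 0.0
```

```bash
python3 go.py 165.5 36 190
python3 - <<'E'
from h import *
for n,f,o in(("scene",c2,(slice(140,310),slice(165,420))),("top",c1,(slice(135,330),slice(140,400)))):
    p=read_camera(n);cv2.imwrite(f"pics/d{n}.png",cv2.resize(p["img"][o],None,fx=3,fy=3,interpolation=cv2.INTER_CUBIC))
E
```

```text
t 9.7 pos [613.8 -80.  189. ] lane [[-43.  -2. 189.]] rot [-3.136 -0.005 -1.125] F [ 0.1  0.7 -0.4] open 0.24
shift [-208.3   39.    -2.2] turn -0.005
```

View pics/dtop.png

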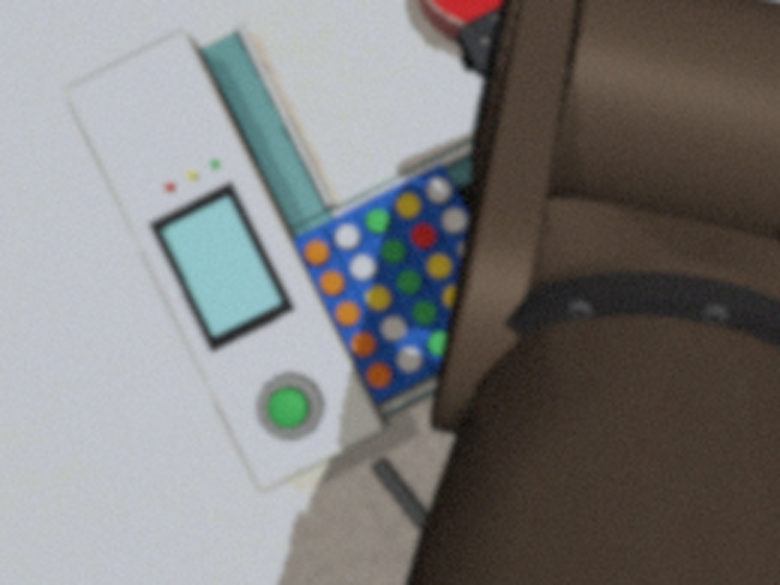

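View pics/dscene.png

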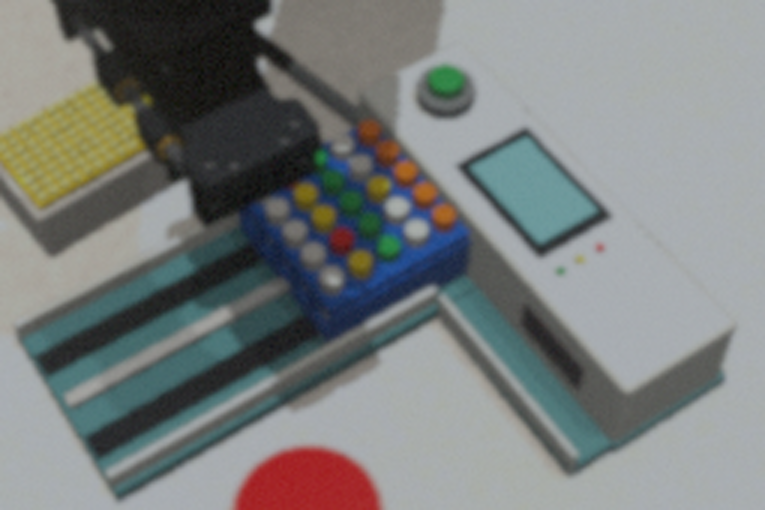

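Home: rack 1's front touches the stop (orange caps at crop (316,252)–(378,376)), row closed, all upright. Now the key with closed fingers.

jog_arm(motion=[[[-208,39,0],-0.005],[[-208,39,0],-0.005],[[-208,39,0],-0.005],[[-208,39,0],-0.005],[[-208,39,0],-0.005]])

```text
t: 10.3
eef_pos: [484.0, 84.6, 183.0]
tcp_rot: [-3.137, 0.019, -1.102]
ft_force: [-0.1, 0.1, 1.0]
opening: 0.006
grip_force: 0.0
```

```bash
python3 go.py 165.5 36 130
```

```text
t 10.3 pos [484.   84.6 183. ] lane [[161.8  43.3 183. ]] rot [-3.137  0.019 -1.102] F [-0.1  0.1  1. ] open 0.01
shift [-2.6 -7.1 53.1] turn 0.018
```

jog_arm(motion=[[[0,0,20],0],[[0,0,40],0],[[0,0,50],0],[[0,0,50],0],[[0,0,50],0]])

```text
t: 10.8
eef_pos: [487.5, 82.9, 134.1]
tcp_rot: [-3.134, 0.017, -1.107]
ft_force: [1.2, -0.3, 0.3]
opening: 0.006
grip_force: 0.0
```

```bash
python3 go.py 165.5 36 123
```

```text
t 10.8 pos [487.5  82.9 134.1] lane [[158.7  40.8 134.1]] rot [-3.134  0.017 -1.107] F [ 1.2 -0.3  0.3] open 0.01
shift [-6.6 -4.8 11.2] turn 0.013
```

jog_arm(motion=[[[-3,-3,3],0.013],[[-6.6,-4.8,6],0.013],[[-6.6,-4.8,8],0.013],[[-6.6,-4.8,8],0.013],[[-6.6,-4.8,8],0.013]])

```text
t: 11.3
eef_pos: [488.6, 88.0, 126.2]
tcp_rot: [-3.13, 0.024, -1.115]
ft_force: [-0.1, -0.1, -1.1]
opening: 0.005
grip_force: 0.0
```

```bash
python3 go.py 165.5 36 120
```

```text
t 11.3 pos [488.6  88.  126.2] lane [[162.9  37.6 126.2]] rot [-3.13   0.024 -1.115] F [-0.1 -0.1 -1.1] open 0.01
shift [-2.5 -1.6  6.2] turn 0.006
```

```bash
python3 -c "
from h import *;s=state();print(s['joints'].round(3),s['tau'].round(1),s['qvel'].round(3))"
```

```text
[0.032 0.471 1.991 0.042 0.679 2.685] [  0.  -50.8 -16.9   0.   -0.1  -0. ] [-0.001 -0.002 -0.002 -0.002 -0.     0.   ]
```

J6 is near its limit; the key is round, so turn back by 0.4 rad above it.

jog_arm(motion=[[[-2,-1,0],-0.14],[[-2,-1,0],-0.28],[[-2,-1,0],-0.4],[[-2,-1,0],-0.4],[[-2,-1,0],-0.4]])

```text
t: 11.8
eef_pos: [488.6, 90.2, 126.2]
tcp_rot: [-3.121, 0.017, -0.719]
ft_force: [-0.0, 0.1, -0.4]
opening: 0.006
grip_force: 0.0
```

```bash
python3 go.py 165.5 36 120;python3 -c "
from h import *;s=state();print(s['joints'].round(3))"
```

```text
t 11.8 pos [488.6  90.2 126.2] lane [[164.8  36.7 126.2]] rot [-3.121  0.017 -0.719] F [-0.   0.1 -0.4] open 0.01
shift [-0.2 -0.8  6.3] turn 0.402
[0.036 0.471 1.99  0.042 0.68  2.293]
```

Run:
```python
from h import *
from scipy.spatial.transform import Rotation as R
s=state();M=R.from_euler("xyz",s["tcp_rot"]).as_matrix();n=M[:,2];q=np.load("q.npy")
key=W(q,[165.5,35.8,94])[0];g=np.r_[n[:2],0];g/=np.linalg.norm(g)
tip=s["eef_pos"]+25*n
print(key,n,tip,(M.T@(key+4*g-tip)).round(1))
```

```text
[489.08799576  91.2142798   94.        ] [ 1.73845141e-04  2.67062715e-02 -9.99643309e-01] [488.5984496   90.89078402 101.25881673] [-2.3 -3.4  7.4]
```

jog_arm(motion=[[[-2,-3,2],0],[[-2,-3,4],0],[[-2,-3,6],0],[[-2,-3,8],0],[[-2,-3,9],0]])

```text
t: 12.3
eef_pos: [489.2, 94.2, 117.2]
tcp_rot: [-3.121, 0.017, -0.715]
ft_force: [-0.6, 3.3, 11.7]
opening: 0.007
grip_force: 5.3
```

jog_arm(motion=[[[0,0,1],0],[[0,0,2],0],[[0,0,3],0],[[0,0,3],0],[[0,0,3],0]])

```text
t: 12.8
eef_pos: [489.4, 94.2, 116.7]
tcp_rot: [-3.119, 0.016, -0.715]
ft_force: [-8.4, 1.2, 40.7]
opening: 0.005
grip_force: 19.5
```

40 N and stiffer than the spring: ease off and look.

jog_arm(motion=[[[0,0,-1.5],0],[[0,0,-3],0],[[0,0,-3],0]])

```text
t: 13.1
eef_pos: [489.2, 94.2, 117.7]
tcp_rot: [-3.121, 0.017, -0.715]
ft_force: [0.1, 2.2, 5.2]
opening: 0.005
grip_force: 2.3
```

```bash
python3 go.py
python3 - <<'E'
from h import *
p=read_camera("scene");q=read_camera("top")
a=cv2.resize(p["img"][115:215,260:360],None,fx=4,fy=4,interpolation=cv2.INTER_CUBIC);b=cv2.resize(q["img"][215:315,185:285],None,fx=4,fy=4,interpolation=cv2.INTER_CUBIC)
cv2.imwrite("pics/k.png",np.hstack([a,b]))
E
```

```text
t 13.1 pos [489.2  94.2 117.7] lane [[168.1  34.4 117.7]] rot [-3.121  0.017 -0.715] F [0.1 2.2 5.2] open 0.01
```

View pics/k.png

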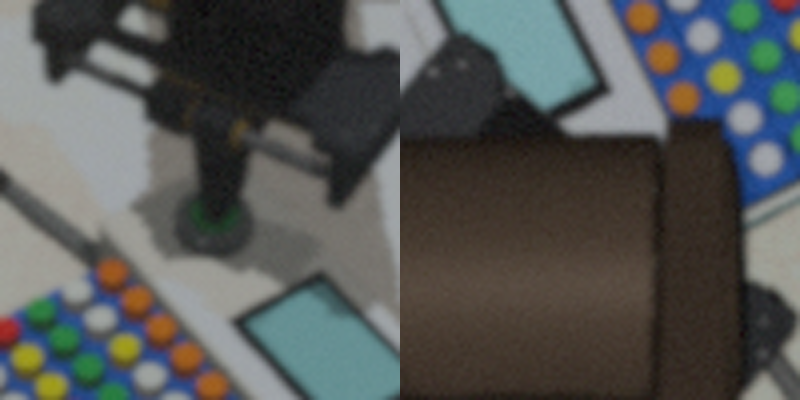

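Tips are centred on the green key (crop (215,215)), key ringed by the collar. Check that the spring slope continues above, by releasing in steps.

jog_arm(motion=[[[0,0,-1],0],[[0,0,-2],0],[[0,0,-2],0],[[0,0,-2],0]])

```text
t: 13.6
eef_pos: [489.1, 94.0, 119.2]
tcp_rot: [-3.121, 0.017, -0.715]
ft_force: [0.8, 1.3, 3.8]
opening: 0.001
grip_force: 1.8
```

jog_arm(motion=[[[0,0,-1],0],[[0,0,-2],0],[[0,0,-2],0],[[0,0,-2],0]])

```text
t: 14.0
eef_pos: [489.0, 93.9, 121.2]
tcp_rot: [-3.121, 0.017, -0.715]
ft_force: [1.4, 0.1, 3.0]
opening: 0.004
grip_force: 1.3
```

jog_arm(motion=[[[0,0,-1],0],[[0,0,-3],0],[[0,0,-4],0],[[0,0,-4],0]])

```text
t: 14.4
eef_pos: [488.8, 93.8, 125.2]
tcp_rot: [-3.122, 0.018, -0.715]
ft_force: [0.9, 0.4, 0.1]
opening: 0.006
grip_force: 0.0
```

The slope fits the spring (5.2, 3.8, 3.0, 0 N over 117.7 to ~124 mm), so the key was at its bottom and has been released. Retreat and do a final check.

jog_arm(motion=[[[0,0,-20],0],[[0,0,-60],0],[[0,0,-100],0],[[0,0,-140],0],[[0,0,-140],0]])

```text
t: 14.9
eef_pos: [490.3, 90.1, 269.7]
tcp_rot: [-3.116, 0.012, -0.715]
ft_force: [0.1, 0.3, -0.5]
opening: 0.004
grip_force: 0.0
```

jog_arm(motion=[[[-90,150,0],0],[[-90,150,0],0],[[-90,150,0],0],[[-90,150,0],0],[[-90,150,0],0]])

```text
t: 15.4
eef_pos: [319.7, 35.6, 263.2]
tcp_rot: [-3.122, 0.018, -0.716]
ft_force: [0.4, 0.3, -0.5]
opening: 0.002
grip_force: 0.0
```

```bash
python3 go.py
python3 - <<'E'
from h import *
p=read_camera("scene");q=read_camera("top")
a=p["img"][100:350,150:420];b=q["img"][80:330,140:410]
cv2.imwrite("pics/f.png",cv2.resize(np.hstack([a,b]),None,fx=1.48,fy=1.48,interpolation=cv2.INTER_CUBIC))
E
```

```text
t 15.4 pos [319.7  35.6 263.2] lane [[189.1 212.5 263.2]] rot [-3.122  0.018 -0.716] F [ 0.4  0.3 -0.5] open 0.0
```

View pics/f.png

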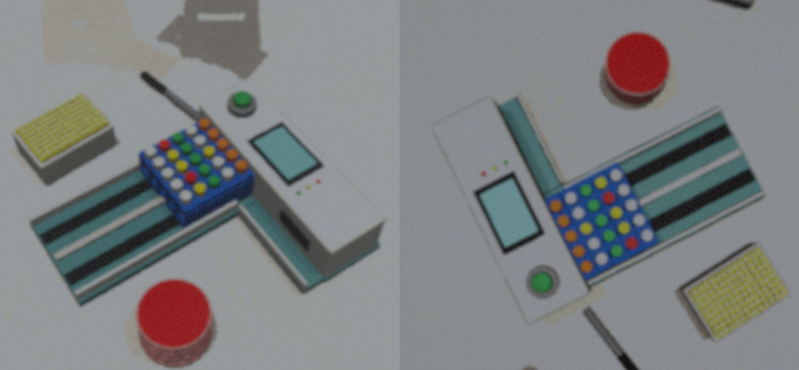

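The row is closed and home against the head, the key is up again, and the plates, tip box and pen are untouched.

```bash
python3 -c "
from cell import *;print(job_done())"
```

```text
the job is handed in; nothing more can be done
None
```

The job is handed in at about 15 s: the five racks were pushed home as one closed, upright row, then the start key was pressed to the bottom (wrist force peaked at about 41 N) and let go; the plates, tip box and pen look unmoved in the last pictures.

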